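Close the medal display case: open its vent, snap the window on and keep it pressed

TASK

Close the medal's display case. First open its vent: push the black sprung knob down, turn it clockwise from the red dot to the green dot and let it spring back up; then take the blue-rimmed window cover by its black handle, set it square over the gasket and press it down until both roller catches have snapped over its rim, and keep pressing down with about 15 N so that the gasket seals. Finish while still holding the cover pressed down (do not let go of it), and leave the tableware around it where it is.

Things in the scene. Friction and masses are not known exactly. Their poses are not given: they have to be found in the camera images.
- case: fixed dark wooden plinth, 150 mm (x) by 166 mm (y) by 40 mm high; origin: centre of its underside; it stands level on the table turned up to 26 degrees either way. On its deck (40 mm up), towards its own -y: a well with a black gasket, a medal and brass guides; towards its +y: the vent knob.
- seat (a point): centre of the gasket's top face, at (0, -31, 43) mm in the case's frame, with the same axes as the case. Brass guide walls stand 2 mm outside the seated cover on all four sides, 14 mm above the deck, and flare outwards 5 mm more above that (up to 20 mm above the deck). The sprung white rollers of the two catches stand at x = +-49 mm from here, their axes 10.8 mm higher than here.
- vent_press (a joint): how far the vent knob is pressed down, m: 0 up, 0.008 fully down. A spring returns it (about 3 N to start, 8.6 N fully down); fully down is a hard stop.
- vent_turn (a joint): turn of the vent knob, rad, clockwise seen from above: 0 to 0.06 at the start (pointer at the red dot); vent open at 1.2 (pointer at the green dot), with a stop at 1.25. It can be turned only while fully down (forcing it otherwise jams its lock), against 0.04 N m of friction; let up between the dots it stays down; beyond 1.1 it is free to spring up again and is then locked.
- knob_grip (a point): on the vent knob's axis, 8 mm below the top of its grip bar; x axis along the bar, whose -x end carries the white pointer. The black bar is 44 mm long, 14 mm wide and 34 mm high and stands on a grey disc 50 mm across. It moves and turns with the knob; at turn 0 its axes are those of the case. Unpressed, it lies at (0, 49, 80) mm in the case's frame.
- cover: loose window cover, 200 g or so: blue rim 96 mm (x) by 72 mm (y) by 8 mm high, clear window, and on it a black handle block 50 mm long (along x), 14 mm wide (y), reaching from 5 to 40 mm above the underside. Origin: centre of the underside; it starts flat on the table, handle up. It fits the case with its x axis along the case's x axis, either way round.
- cover_handle (a point): on the cover's handle, 32 mm above the cover's underside, 8 mm below the handle's top; axes as the cover's
- catch_near (a joint): how far the roller catch on the case's -x side is pushed outwards, m: 0 at rest, up to 0.008 (spring 4 N plus 2.5 N per mm). Back at 0 when snapped.
- catch_far (a joint): the same for the catch on the case's +x side. The cover's rounded x-side rims meet the two rollers about 13 mm above the seat; going on takes about 10 to 15 N, which falls off suddenly about 6 mm above the seat as the rollers pass over the rim; then the cover drops onto the gasket and both catches return to 0.
- gasket: black rubber gasket frame on the case's deck, 98 by 72 mm, 3 mm thick, origin at the centre of its underside; it carries the seated cover; home means the cover's underside lies on it all round
- shaker: loose plated salt shaker, a round column 36 mm across and 72 mm high, origin under its foot (leave it)
- eggcup: loose brass egg cup, 44 mm across, 55 mm high, origin under its foot (leave it)
- teapot: loose silver teapot with black knob and handle, 124 mm body, 110 mm high, about 200 mm over spout and handle, origin under its foot (leave it)
- candlestick: loose silver candlestick, foot 84 mm across, 125 mm high, origin under its foot (leave it)
- tankard: loose silver mug, 76 mm across, 100 mm high, origin under its foot (leave it)
- spoon: loose steel spoon 180 mm long lying flat (leave it)
Things that resemble listed ones, but are neither listed nor needed, are in the scene too. What is meant by the case is not orange, pink or turquoise, and is the larger of those in its own colour.

How it is judged:
By the outcome, as a careful person would: the job done as asked, in the order asked, and still so for the second after the job is handed in, while the arm keeps its last pose, push and grip.
It also fails if it takes over 64 s, if anything falls off the work surface, if the arm or the gripper's body presses on something with over 40 N, if the wrist force passes 120 N, or if a joint passes its speed limit or range.

ROBOT

A 6-joint arm with a two-finger parallel gripper is mounted at the origin on the work surface. World frame = base frame: x ahead of the robot, y to its left, z up, the work surface at z = 0. Lengths are in m, angles in rad, forces in N, time in s.
With the tool pointing down it reaches from about 0.35 to 0.85 m from the base axis. Payload 8.1 kg.
Tool frame: the origin (TCP) lies at the centre of the arm's flange, where the gripper is bolted on; the fingertips stand 186 mm ahead of it and the grasp point (between the pads) lies 167 mm ahead of it; z points along the fingers, y is the line along which they close (so a half turn about z gives the same grasp; the last joint's range is limited). The gripper opens to 93 mm and grips with 3 to 60 N. Pads are 15 mm wide; open, the fingers measure 128 mm over their backs; the gripper's body (75 mm by 188 mm) begins 65 mm behind the grasp point.
Start: joints at [1.028, 0.13, 1.488, -0, 1.523, -0.085], TCP at [0.265, 0.538, 0.405] pointing down, gripper open.
Joint ranges: [-2.96, 2.96], [-0.89, 2.26], [0.02, 2.5], [-1.34, 4.48], [0, 2.73], [-2.66, 2.66]. Speed limits (rad/s): [2.39, 2.39, 2.79, 3.14, 3.14, 3.14].

INTERFACE

Orientations are given as a rotation vector (axis times angle).
In Python, from workcell import r gives the robot as it stands.
- The arm moves only by the shell command python3 -m handwheel 'ROWS' [FORCE]. ROWS is JSON, a list of rows, each a list of 5 numbers: the finger opening in mm, from 0 to 93, then the shift along the tool's x, y, z in mm, then the turn about the tool's z in degrees. A call has 1 to 10 rows; each row is the pose to reach, as a shift and turn from the pose commanded when the call began, along the tool's axes at that moment; what a row does not reach only later rows make up. A row lasts 1/12 s, in which the tool goes at most 41.7 mm and 7.16 degrees, less where a joint would pass 70% of its speed; a pose out of reach is approached as far as the arm can. A call with a gripper value outside its range is refused whole. The fingers move at their own pace and stop on an object; FORCE is the grip in N (left out, the last holds). Time passes only in rows, so rows that repeat a pose let the fingers close. It gives the time, the measured TCP pose, the force, the opening and the grip force at its end, in the units of the state.
- r.get_state(): the state, without advancing time (a new reading comes with each control period).
- r.grab_frame(name): name is "side" or "top"; returns a dict with "color" (480x640x3 uint8, blue, green, red), "fx", "fy", "cx", "cy" (pixels), "k1" (the pictures are not rectified: a ray, as slopes to the right and down, at radius r is drawn at 1 + k1 r^2 times it, then the intrinsics apply), "pose" (4x4, takes a point from camera to world coordinates). Camera axes: x right, y up, looking along -z (the intrinsics and any distortion apply to the point x, -y, -z); pixel columns grow to the right and rows downward; lengths in m; the calibration is good to about 2 mm. A picture is of the moment at which its call begins. There is no depth.
- r.finish_job(): hands the job in; it is judged then, once.
The state is a dict: "t": time; "joint_positions": joint angles; "dq": joint speeds; "joint_torque": joint torques, N m; "ee_pos": TCP position; "tcp_rot": TCP orientation; "force": force on the tool from outside, world axes, zero at the start; "ft_torque": the same for the moment, N m; "gripper_width": opening from 0.0 (shut) to 1.0 (fully open); "grip_force": force on a finger pad.
Only numpy, scipy, OpenCV 4.12 (cv2) and the standard library are available. Lean on these libraries where they do the work, as an engineer would, in place of code of your own. Each camera call takes 0.05 s, during which the arm holds its last target. There are 200 camera calls.

## Working session

There is one attempt and no reset: what is moved stays moved. The work goes in short steps, Python scripts to look and compute and a shell command to move; the robot and the scene stay as the last step left them, time stands still between calls to the robot, and variables do not carry over. Pictures are saved under pics/ and viewed, at most 10 in all, crops included, and the job is handed in when it is done.

```bash
mkdir -p pics; ls
python3 - <<'E'
from workcell import r
import cv2,numpy as np
for n in("top","side"):
    f=r.grab_frame(n); cv2.imwrite(f"pics/{n}0.png",f["color"]); print(n,f["fx"],f["fy"],f["cx"],f["cy"],f["k1"]); print(np.round(f["pose"],3))
s=r.get_state(); print(s)
E
```

```text
pics
top 503.54935199208234 503.54935199208234 323.6806487714432 243.4473632840696 0.00588287980630599
[[ 0.09   0.973 -0.214  0.235]
 [-0.996  0.088 -0.017 -0.059]
 [ 0.003  0.215  0.977  1.197]
 [ 0.     0.     0.     1.   ]]
side 509.17876904409496 509.17876904409496 322.5158023407719 245.2395893741222 -0.014574989992443894
[[ 0.869  0.286 -0.404  0.024]
 [-0.495  0.525 -0.692 -0.838]
 [ 0.014  0.801  0.598  0.742]
 [ 0.     0.     0.     1.   ]]
{'t': 0.1, 'joint_positions': array([ 1.02760625e+00,  1.31106223e-01,  1.48915789e+00,  4.81900990e-05,
        1.52301632e+00, -8.54011276e-02]), 'dq': array([ 8.98973462e-04, -3.27373773e-03, -2.86804081e-03,  1.42898142e-05,
        1.16224538e-03, -5.12676841e-04]), 'joint_torque': array([ 1.32440869e-03, -5.61340892e+01, -4.93094337e+01,  7.70895160e-02,
        2.90613191e-02, -1.12565979e-04]), 'ee_pos': array([0.26504642, 0.53805834, 0.40378666]), 'tcp_rot': array([-7.12704998e-01, -3.05909857e+00,  2.49747339e-03]), 'force': array([-1.24383389,  0.27261058,  0.50436004]), 'ft_torque': array([-0.00509581,  0.00732038,  0.02852212]), 'grip_force': 0.0, 'gripper_width': 0.9976992421765964}
```

View pics/top0.png

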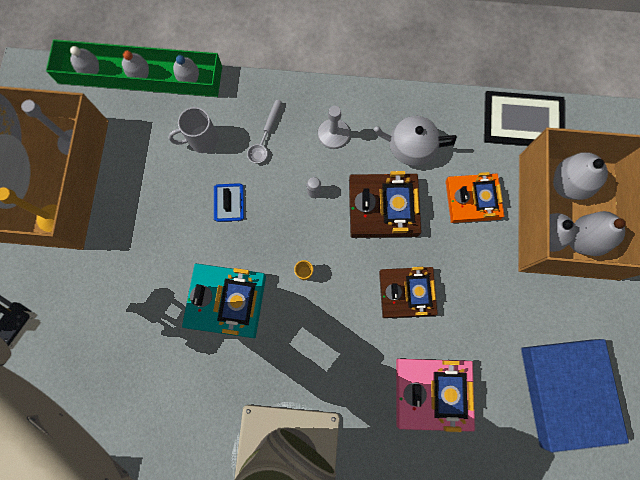

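View pics/side0.png

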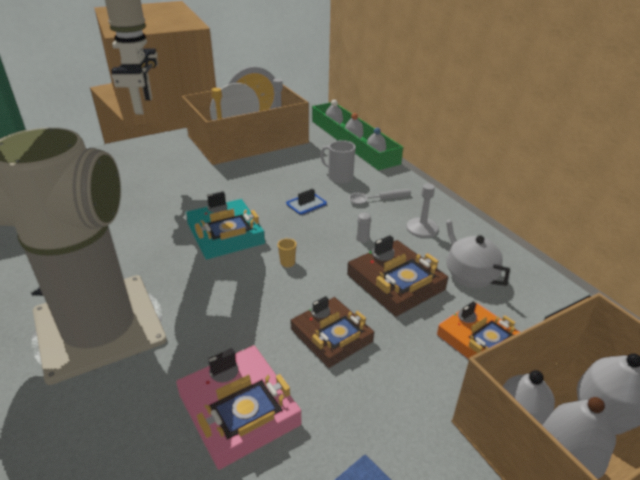

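```bash
cat > h.py <<'E'
import numpy as np,cv2
from workcell import r
from scipy.spatial.transform import Rotation as R
def cam(f): return np.array([[f["fx"],0,f["cx"]],[0,f["fy"],f["cy"]],[0,0,1]]),np.array([f["k1"],0,0,0.])
def ray(f,px):
    K,D=cam(f); u=cv2.undistortPoints(np.array(px,float).reshape(-1,1,2),K,D)[:,0]
    d=np.c_[u[:,0],-u[:,1],-np.ones(len(u))]@f["pose"][:3,:3].T
    return f["pose"][:3,3],d
def onz(f,px,z):
    o,d=ray(f,px); z=np.broadcast_to(z,len(d)); return o+d*((z-o[2])/d[:,2])[:,None]
def proj(f,P):
    K,D=cam(f); q=(np.atleast_2d(P)-f["pose"][:3,3])@f["pose"][:3,:3]*[1,-1,-1]
    return cv2.projectPoints(q,np.zeros(3),np.zeros(3),K,D)[0][:,0]
def two(fa,pa,fb,pb):
    (o1,d1),(o2,d2)=ray(fa,pa),ray(fb,pb); d1,d2=d1[0],d2[0]
    s=np.linalg.lstsq(np.c_[d1,-d2],o2-o1,rcond=None)[0]; a,b=o1+s[0]*d1,o2+s[1]*d2
    return (a+b)/2,np.linalg.norm(a-b)
E
python3 - <<'E'
from h import *
t=r.grab_frame("top");s=r.grab_frame("side")
c=lambda f,x,y,w,h,k:cv2.resize(f["color"][y:y+h,x:x+w],None,fx=k,fy=k,interpolation=cv2.INTER_CUBIC)
a=c(t,340,165,90,80,4); b=c(t,205,175,50,55,4); d=c(s,340,228,120,90,3.0); e=c(s,280,180,56,40,4)
im=np.zeros((600,800,3),np.uint8)
for q,(x,y) in((a,(0,0)),(b,(370,0)),(d,(0,325)),(e,(370,325))): im[y:y+q.shape[0],x:x+q.shape[1]]=q
cv2.imwrite("pics/c1.png",im)
# blue rim
for n,f,(x,y,w,h) in(("top",t,(205,175,50,55)),("side",s,(280,180,56,40))):
    g=cv2.cvtColor(f["color"],cv2.COLOR_BGR2HSV)[y:y+h,x:x+w]
    m=cv2.inRange(g,(100,130,60),(125,255,255)); cs=max(cv2.findContours(m,0,2)[0],key=cv2.contourArea)
    rc=cv2.minAreaRect(cs); bx=cv2.boxPoints(rc)+[x,y]; print(n,rc,bx.round(1).tolist())
    if n=="top":
        P=onz(f,bx,.008); print(P.round(4), np.linalg.norm(np.diff(P,axis=0),axis=1),P.mean(0))
E
```

```text
top ((23.5, 27.0), (38.0, 29.0), 90.0) [[214.0, 183.0], [243.0, 183.0], [243.0, 221.0], [214.0, 221.0]]
[[0.6243 0.246  0.008 ]
 [0.6309 0.1744 0.008 ]
 [0.5341 0.1624 0.008 ]
 [0.5277 0.2328 0.008 ]] [0.07188595 0.09755523 0.07068877] [0.57924176 0.20390157 0.008     ]
side ((26.0, 27.0), (12.0, 38.0), 90.0) [[287.0, 201.0], [325.0, 201.0], [325.0, 213.0], [287.0, 213.0]]
```

View pics/c1.png

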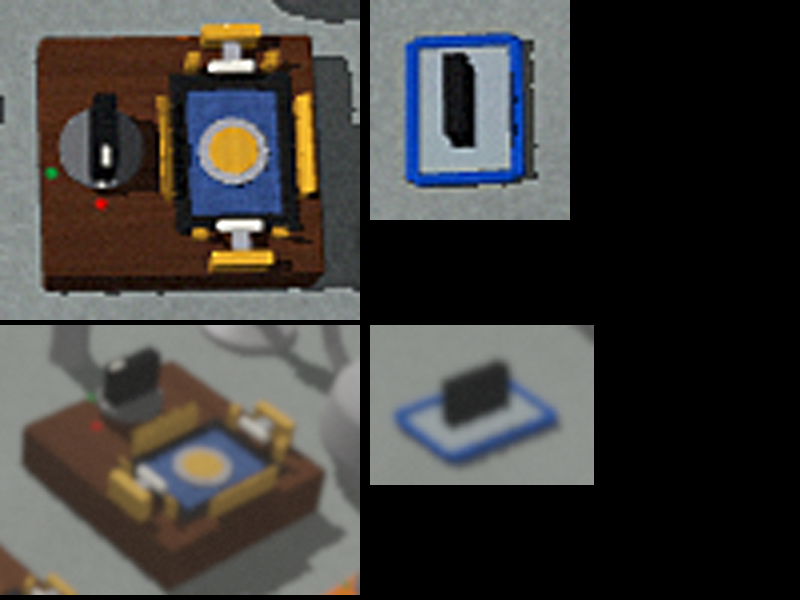

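Run:
```python
from h import *
t=r.grab_frame("top");s=r.grab_frame("side")
k=8
def big(f,x,y,w,h):
    return cv2.resize(f["color"][y:y+h,x:x+w],None,fx=k,fy=k,interpolation=cv2.INTER_CUBIC)
def comps(f,box,lo,hi,n,amin=3):
    x,y,w,h=box; m=cv2.inRange(cv2.cvtColor(big(f,*box),cv2.COLOR_BGR2HSV),lo,hi)
    nn,_,st,ce=cv2.connectedComponentsWithStats(m)
    i=[j for j in np.argsort(-st[1:,4])+1 if st[j,4]>amin*k*k][:n]
    return (ce[i]+.5)/k-.5+[x,y],st[i,4]/k/k
def rect(f,box,lo,hi,z):
    x,y,w,h=box; m=cv2.inRange(cv2.cvtColor(big(f,*box),cv2.COLOR_BGR2HSV),lo,hi)
    c=max(cv2.findContours(m,0,1)[0],key=cv2.contourArea)[:,0]
    P=onz(f,(c+.5)/k-.5+[x,y],z)*1000
    return cv2.minAreaRect(P[:,:2].astype(np.float32)),P
print("cover",rect(t,(205,175,50,55),(100,130,60),(125,255,255),.006)[0])
for n,f,b in(("top",t,(205,175,45,55)),("side",s,(280,180,56,30))):
    print("handle",n,comps(f,b,(0,0,0),(180,255,50),2))
B=(340,165,90,80)
w,P=rect(t,B,(0,60,20),(25,255,130),.04); print("brown hull@.04",w)
# top edge / right edge line fits
for nm,z,lo,hi in(("red",.041,(0,200,120),(4,255,255)),("green",.041,(50,120,60),(75,255,255))):
    c,a=comps(t,B,lo,hi,1,.5); print(nm,c,a,(onz(t,c,z)*1000).round(1))
c,a=comps(t,B,(0,0,200),(180,60,255),4,1); print("white",c,a,(onz(t,c,.057)*1000).round(1))
print("blue",rect(t,B,(100,60,40),(125,255,255),.042)[0])
c,a=comps(t,B,(15,120,90),(30,255,255),7,2); print("brass",c.round(1).tolist(),a,(onz(t,c,.05)*1000).round(1).tolist())
H=P[:,:2]; 
for ang in (0,):
    e=cv2.approxPolyDP(cv2.convexHull(H.astype(np.float32)),6,True)[:,0]; print("hull poly",e.round(1).tolist())
```

```text
cover ((579.7738037109375, 204.87213134765625), (96.55511474609375, 73.56574249267578), 7.895424842834473)
handle top (array([[226.80698768, 199.51726654]]), array([156.609375]))
handle side (array([[305.98263612, 196.83002762]]), array([137.171875]))
brown hull@.04 ((596.470703125, -175.2165985107422), (158.72471618652344, 167.99557495117188), 5.998201847076416)
red [[364.74657708 215.47705375]] [7.703125] [[ 565.5 -130.5   41. ]]
green [[352.35871849 207.80330882]] [7.4375] [[581.8 -99.7  41. ]]
white [[397.27368464 180.93653163]
 [399.26592785 220.78190057]
 [366.01339286 203.47098214]] [24.203125 21.765625  4.375   ] [[ 653.1 -200.6   57. ]
 [ 555.4 -211.    57. ]
 [ 590.5 -130.4   57. ]]
blue ((604.751220703125, -207.1697235107422), (80.28416442871094, 57.55237579345703), 6.0580620765686035)
brass [[415.8, 200.6], [398.0, 202.1], [380.8, 201.5], [399.7, 229.3], [397.0, 173.0], [407.1, 179.5], [387.5, 179.7]] [119.515625 110.71875   75.71875   71.828125  68.734375  18.328125
  18.21875 ] [[610.4, -248.2, 50.0], [602.9, -206.2, 50.0], [600.7, -165.5, 50.0], [536.8, -214.2, 50.0], [675.6, -199.7, 50.0], [661.3, -224.8, 50.0], [656.6, -177.9, 50.0]]
hull poly [[682.4000244140625, -248.5], [665.0999755859375, -87.0999984741211], [510.20001220703125, -102.80000305175781], [526.5, -258.1000061035156], [542.0999755859375, -265.3999938964844]]
```

```bash
cat >> h.py <<'E'
def go(x,y,z,yang):
    "grasp point target mm, world angle of tool y (deg) -> tool-frame shift mm, turn deg"
    s=r.get_state(); M=R.from_rotvec(s["tcp_rot"]).as_matrix(); g=s["ee_pos"]*1000+M[:,2]*167
    d=M.T@(np.array([x,y,z])-g); ya=np.degrees(np.arctan2(M[1,1],M[0,1]))
    print("t",round(s["t"],2),"grasp",g.round(1),"yang",ya.round(1),"tilt",M[:,2].round(3),"-> shift",d.round(1),"turn",round((ya-yang+90)%180-90,1),"F",s["force"].round(1),"w",round(s["gripper_width"]*93,1),"gf",round(s["grip_force"],1))
E
python3 - <<'E'
from h import *
t=r.grab_frame("top");s=r.grab_frame("side")
def chk(nm,c,yaw,z,dz0,L,W,f,box,fn):
    a=np.radians(yaw);x=np.array([np.cos(a),np.sin(a)]);y=np.array([-x[1],x[0]])
    P=np.array([[*(np.array(c)+i*L/2*x+j*W/2*y),zz] for i in(-1,1) for j in(-1,1) for zz in(z,dz0)])/1000
    p=proj(f,P); X,Y,w,h=box
    m=(f["color"][Y:Y+h,X:X+w].max(2)<45).astype(np.uint8); n,l,st,ce=cv2.connectedComponentsWithStats(m); j=1+np.argmax(st[1:,4]); b=st[j]
    print(nm,fn,"pred bbox",p.min(0).round(1),p.max(0).round(1),"dark",b[:2]+[X,Y]-.5,b[:2]+b[2:4]+[X,Y]-.5)
for f,n,b1,b2 in((t,"top",(357,185,20,30),(216,185,20,32)),(s,"side",(370,230,28,28),(292,185,28,25))):
    chk("knob",(595.9,-126.8),6,88,54,44,14,f,b1,n)
    chk("handle",(579.8,204.9),7.9,40,5,50,14,f,b2,n)
go(596,-127,160,96)
E
```

```text
knob top pred bbox [361.3 188. ] [369.1 210.5] dark [362.5 187.5] [369.5 209.5]
handle top pred bbox [222.7 187.6] [231.3 211.8] dark [223.5 187.5] [230.5 211.5]
knob side pred bbox [373.4 234.4] [394.  256.6] dark [375.5 237.5] [391.5 253.5]
handle side pred bbox [297.2 187.6] [315.3 206.6] dark [299.5 190.5] [312.5 203.5]
t 0.4 grasp [265.1 538.1 237.6] yang 63.8 tilt [-0. -0. -1.] -> shift [-590.8 -450.4   77.7] turn -32.2 F [-0.6  0.1  0.5] w 92.9 gf 0.0
```

```bash
python3 -m handwheel '[[26,-591,-450,0,-32],[26,-591,-450,0,-32],[26,-591,-450,0,-32],[26,-591,-450,0,-32],[26,-591,-450,0,-32],[26,-591,-450,0,-32],[26,-591,-450,0,-32],[26,-591,-450,0,-32],[26,-591,-450,0,-32],[26,-591,-450,0,-32]]' 40; python3 -c "
from h import *
go(596,-127,160,96)"
```

```text
t: 1.23
ee_pos: [0.4478, 0.1709, 0.4052]
tcp_rot: [-0.158, 3.137, 0.0]
force: [0.9, 0.6, 0.2]
gripper_width: 0.329
grip_force: 0.0
t 1.23 grasp [448.  170.9 238.2] yang 95.8 tilt [ 0.001  0.    -1.   ] -> shift [-117.2 -311.3   78.2] turn -0.2 F [0.9 0.6 0.2] w 30.6 gf 0.0
```

```bash
python3 -m handwheel '[[26,-117,-311,0,0],[26,-117,-311,0,0],[26,-117,-311,0,0],[26,-117,-311,0,0],[26,-117,-311,0,0],[26,-117,-311,0,0],[26,-117,-311,0,0],[26,-117,-311,0,0],[26,-117,-311,60,0],[26,-117,-311,60,0]]'; python3 -m handwheel '[[26,0,0,0,0],[26,0,0,0,0],[26,0,0,0,0]]'
python3 - <<'E'
from h import *
go(596,-127,81,96)
t=r.grab_frame("top");s=r.grab_frame("side")
a=cv2.resize(t["color"][150:260,320:440],None,fx=3.3,fy=3.3); b=cv2.resize(s["color"][150:300,320:460],None,fx=2.8,fy=2.8)
im=np.zeros((430,800,3),np.uint8); im[:a.shape[0],:a.shape[1]]=a; im[:b.shape[0],400:400+b.shape[1]]=b; cv2.imwrite("pics/k1.png",im)
E
```

```text
t: 2.07
ee_pos: [0.5955, -0.1275, 0.3423]
tcp_rot: [0.152, -3.138, 0.0]
force: [-0.9, -0.0, -2.4]
gripper_width: 0.284
grip_force: 0.0
t: 2.32
ee_pos: [0.5955, -0.1246, 0.3465]
tcp_rot: [-0.159, 3.136, -0.001]
force: [0.1, -0.5, 0.2]
gripper_width: 0.278
grip_force: 0.0
t 2.32 grasp [ 595.7 -124.6  179.5] yang 95.8 tilt [ 0.002 -0.    -1.   ] -> shift [ 0.1 -2.3 98.5] turn -0.2 F [ 0.1 -0.5  0.2] w 25.8 gf 0.0
```

View pics/k1.png

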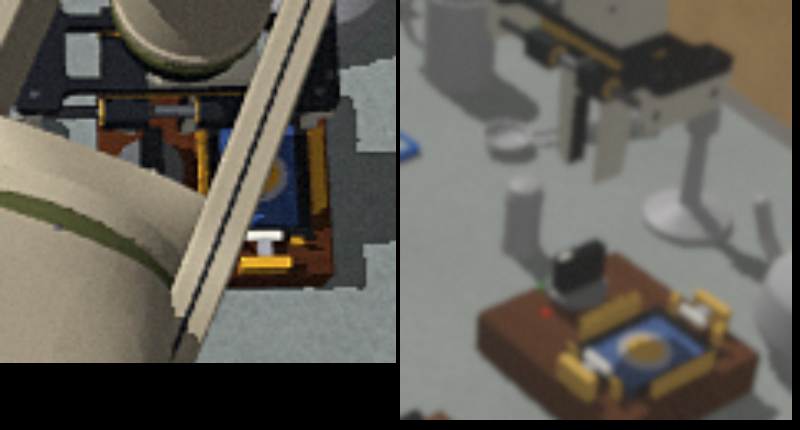

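```bash
python3 -m handwheel '[[26,0,-2,30,0],[26,0,-2,60,0],[26,0,-2,80,0],[26,0,-2,92,0],[26,0,-2,98,0],[26,0,-2,98,0],[14,0,-2,98,0],[10,0,-2,98,0],[10,0,-2,98,0],[10,0,-2,98,0]]' 15;  python3 -m handwheel '[[10,0,0,0,0],[10,0,0,0,0],[10,0,0,0,0],[10,0,0,0,0]]' 15; python3 -c "
from h import *
go(596,-127,72,96);print(r.get_state()['ft_torque'])"
```

```text
t: 3.25
ee_pos: [0.5962, -0.1274, 0.2488]
tcp_rot: [-0.158, 3.134, -0.003]
force: [2.6, -2.6, 1.9]
gripper_width: 0.154
grip_force: 15.0
t: 3.58
ee_pos: [0.5962, -0.1274, 0.2482]
tcp_rot: [-0.158, 3.134, -0.003]
force: [4.1, -4.4, 3.0]
gripper_width: 0.147
grip_force: 15.0
t 3.58 grasp [ 596.8 -127.7   81.2] yang 95.8 tilt [ 0.004 -0.001 -1.   ] -> shift [0.8 0.8 9.2] turn -0.2 F [ 4.1 -4.4  3. ] w 13.6 gf 15.0
[-0.67210782 -0.73688586 -0.09599478]
```

```bash
python3 -m handwheel '[[10,0,0,0,0],[10,0,0,2,0],[10,0,0,4,0],[10,0,0,6,0],[10,0,0,8,0],[10,0,0,9,0],[10,0,0,9,0],[10,0,0,9,0]]' 40; python3 -c "
from h import *
go(596,-127,72,96);print(r.get_state()['ft_torque'])"
```

```text
t: 4.25
ee_pos: [0.5964, -0.1274, 0.2409]
tcp_rot: [-0.158, 3.134, -0.003]
force: [-3.1, -2.3, 16.6]
gripper_width: 0.148
grip_force: 40.0
t 4.25 grasp [ 597.  -127.7   73.9] yang 95.8 tilt [ 0.004 -0.002 -1.   ] -> shift [0.9 0.8 1.9] turn -0.2 F [-3.1 -2.3 16.6] w 13.8 gf 40.0
[-0.40744796  0.48491655  0.01206177]
```

```bash
python3 -m handwheel '[[10,0,0,1,0],[10,0,0,1,0],[10,0,0,1,0]]'; python3 -c "
from h import *
go(596,-127,72,96);print(r.get_state()['ft_torque'])"
```

```text
t: 4.5
ee_pos: [0.5964, -0.1274, 0.2408]
tcp_rot: [-0.158, 3.134, -0.003]
force: [-5.7, -1.1, 23.7]
gripper_width: 0.145
grip_force: 40.0
t 4.5 grasp [ 597.  -127.7   73.8] yang 95.8 tilt [ 0.004 -0.002 -1.   ] -> shift [1.  0.8 1.8] turn -0.2 F [-5.7 -1.1 23.7] w 13.5 gf 40.0
[-0.19010164  1.16127993 -0.06928015]
```

```bash
python3 -m handwheel '[[10,0,0,0,4],[10,0,0,0,8],[10,0,0,0,12],[10,0,0,0,16],[10,0,0,0,20],[10,0,0,0,24],[10,0,0,0,28],[10,0,0,0,32],[10,0,0,0,36],[10,0,0,0,36]]'; python3 -c "
from h import *
go(596,-127,72,27);print(r.get_state()['ft_torque'])"
```

```text
t: 5.33
ee_pos: [0.5962, -0.1283, 0.2408]
tcp_rot: [0.825, 3.027, -0.004]
force: [-6.4, -6.5, 22.6]
gripper_width: 0.148
grip_force: 40.0
t 5.33 grasp [ 596.8 -128.9   73.8] yang 59.5 tilt [ 0.003 -0.004 -1.   ] -> shift [1.7 1.3 1.8] turn 32.5 F [-6.4 -6.5 22.6] w 13.7 gf 40.0
[-1.25741892  1.37196417  0.0150454 ]
```

```bash
python3 -m handwheel '[[10,0,0,0,4],[10,0,0,0,8],[10,0,0,0,12],[10,0,0,0,16],[10,0,0,0,20],[10,0,0,0,24],[10,0,0,0,28],[10,0,0,0,31],[10,0,0,0,33],[10,0,0,0,33]]'; python3 -c "
from h import *
go(596,-127,72,27);print(r.get_state()['ft_torque'])"
```

```text
t: 6.17
ee_pos: [0.5957, -0.1289, 0.2408]
tcp_rot: [1.649, 2.67, -0.005]
force: [-11.8, -8.9, 25.5]
gripper_width: 0.15
grip_force: 40.0
t 6.17 grasp [ 596.  -129.7   73.8] yang 26.6 tilt [ 0.002 -0.005 -1.   ] -> shift [2.4 1.2 1.8] turn -0.4 F [-11.8  -8.9  25.5] w 13.9 gf 40.0
[-1.85282478  2.19364067 -0.03813856]
```

```bash
python3 -m handwheel '[[10,0,0,-2,0],[10,0,0,-4,0],[10,0,0,-6,0],[10,0,0,-8,0],[10,0,0,-9,0],[10,0,0,-9,0],[26,0,0,-9,0],[26,0,0,-9,0],[26,0,0,-9,0]]'; python3 -c "
from h import *
go(596,-127,72,27)";python3 -m handwheel '[[26,0,0,-30,0],[26,0,0,-70,0],[26,0,0,-110,0],[26,0,0,-150,0],[26,0,0,-150,0]]';  python3 -c "
from h import *
go(580,205,200,98)"
```

```text
t: 6.92
ee_pos: [0.5949, -0.1264, 0.2451]
tcp_rot: [-1.646, -2.674, -0.0]
force: [0.4, 0.1, 0.4]
gripper_width: 0.269
grip_force: 0.0
t 6.92 grasp [ 594.6 -126.2   78.1] yang 26.8 tilt [-0.002  0.001 -1.   ] -> shift [-1.4  0.8  6.1] turn -0.2 F [0.4 0.1 0.4] w 25.0 gf 0.0
t: 7.33
ee_pos: [0.5969, -0.1267, 0.4059]
tcp_rot: [1.639, 2.665, 0.006]
force: [1.5, -0.3, 1.6]
gripper_width: 0.28
grip_force: 0.0
t 7.33 grasp [ 599.1 -127.3  239. ] yang 26.8 tilt [ 0.013 -0.003 -1.   ] -> shift [305.5 132.5  37.6] turn -71.2 F [ 1.5 -0.3  1.6] w 26.0 gf 0.0
```

```bash
python3 -m handwheel '[[32,305,132,0,-71],[32,305,132,0,-71],[32,305,132,0,-71],[32,305,132,0,-71],[32,305,132,0,-71],[32,305,132,0,-71],[32,305,132,0,-71],[32,305,132,0,-71],[32,305,132,0,-71],[32,305,132,0,-71]]';  python3 -m handwheel '[[32,0,0,0,0],[32,0,0,0,0],[32,0,0,0,0]]'
python3 - <<'E'
from h import *
go(580,205,32,98)
t=r.grab_frame("top");s=r.grab_frame("side")
a=cv2.resize(t["color"][150:260,320:440],None,fx=3.3,fy=3.3); b=cv2.resize(s["color"][130:280,280:420],None,fx=2.8,fy=2.8)
im=np.zeros((430,800,3),np.uint8); im[:a.shape[0],:a.shape[1]]=a; im[:b.shape[0],400:400+b.shape[1]]=b; cv2.imwrite("pics/k2.png",im)
E
```

```text
t: 8.17
ee_pos: [0.5747, 0.2083, 0.3948]
tcp_rot: [0.231, -3.131, -0.001]
force: [-0.0, -1.1, -0.0]
gripper_width: 0.349
grip_force: 0.0
t: 8.42
ee_pos: [0.5757, 0.2047, 0.3954]
tcp_rot: [0.206, -3.134, -0.0]
force: [0.6, 0.2, -1.0]
gripper_width: 0.34
grip_force: 0.0
t 8.42 grasp [575.6 204.7 228.4] yang 97.5 tilt [-0.001 -0.    -1.   ] -> shift [ -4.6  -0.3 196.4] turn -0.5 F [ 0.6  0.2 -1. ] w 31.6 gf 0.0
```

View pics/k2.png

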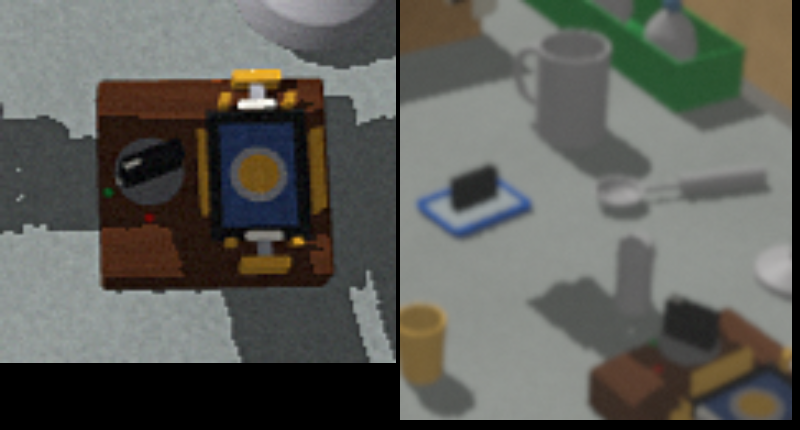

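Run:
```python
from h import *
t=r.grab_frame("top")
X,Y,w,h,k=345,180,35,40,8
g=cv2.resize(t["color"][Y:Y+h,X:X+w],None,fx=k,fy=k,interpolation=cv2.INTER_CUBIC); hs=cv2.cvtColor(g,cv2.COLOR_BGR2HSV)
m=cv2.inRange(hs,(0,0,110),(180,70,255)); n,l,st,ce=cv2.connectedComponentsWithStats(m)
px=(ce+.5)/k-.5+[X,Y]
for p,a in zip(px[1:],st[1:,4]/64): 
    if a>.5: print(p.round(1),a,onz(t,[p],.088)[0].round(4))
print("p0",onz(t,[[366.01,203.47]],.088)*1000)
d=(g.max(2)<40).astype(np.uint8); n,l,st,ce=cv2.connectedComponentsWithStats(d); j=1+np.argmax(st[1:,4])
print("dark bbox",st[j,:2]/k+[X,Y]-.5,(st[j,:2]+st[j,2:4])/k+[X,Y]-.5)
for turn in(1.0,1.1,1.2,1.25):
  for zt in(88,80):
    a=np.radians(6)-turn;x=np.array([np.cos(a),np.sin(a)]);y=np.array([-x[1],x[0]])
    P=np.array([[*(np.array([595.9,-126.8])+i*22*x+j*7*y),z] for i in(-1,1) for j in(-1,1) for z in(zt,zt-34)])/1000
    p=proj(t,P); print(turn,zt,p.min(0).round(1),p.max(0).round(1),"topends",proj(t,[[*(595.9-i*22*x[0],-126.8-i*22*x[1]),zt] for i in(1,-1)]and np.array([[595.9-i*22*x[0],-126.8-i*22*x[1],zt] for i in(1,-1)])/1000).round(1).tolist())
```

```text
[346.6 185.2] 45.6875 [ 0.6207 -0.0805  0.088 ]
[359.7 199.2] 4.546875 [ 0.5898 -0.1133  0.088 ]
[345.1 219. ] 1.171875 [ 0.5397 -0.0836  0.088 ]
p0 [[ 580.82643312 -128.44009786   88.        ]]
dark bbox [348.625 184.75 ] [379.5 219.5]
1.0 88 [355.2 189.7] [375.4 208.8] topends [[357.9, 202.2], [373.6, 192.1]]
1.0 80 [355.  190.8] [375.  209.8] topends [[357.6, 203.2], [373.3, 193.2]]
1.1 88 [355.  190.3] [375.6 208.2] topends [[357.4, 201.4], [374.1, 192.9]]
1.1 80 [354.8 191.4] [375.2 209.2] topends [[357.1, 202.4], [373.8, 194.0]]
1.2 88 [354.9 191. ] [375.8 207.5] topends [[357.0, 200.6], [374.5, 193.7]]
1.2 80 [354.6 192.1] [375.4 208.5] topends [[356.7, 201.6], [374.2, 194.8]]
1.25 88 [354.8 191.4] [375.8 207.1] topends [[356.8, 200.2], [374.7, 194.1]]
1.25 80 [354.6 192.5] [375.4 208.1] topends [[356.6, 201.2], [374.4, 195.2]]
```

```bash
python3 -m handwheel '[[32,-4,0,40,0],[32,-4,0,80,0],[32,-4,0,120,0],[32,-4,0,150,0],[32,-4,0,165,0],[32,-4,0,165,0],[32,-4,0,165,0]]'; python3 -c "
from h import *
go(580,205,32,98)"
```

```text
t: 9.15
ee_pos: [0.5795, 0.205, 0.2301]
tcp_rot: [0.21, -3.132, 0.001]
force: [-0.3, 0.5, -0.3]
gripper_width: 0.344
grip_force: 0.0
t 9.15 grasp [579.1 204.9  63.1] yang 97.7 tilt [-0.002 -0.001 -1.   ] -> shift [-1.  -0.  31.1] turn -0.3 F [-0.3  0.5 -0.3] w 32.0 gf 0.0
```

```bash
python3 -m handwheel '[[32,-1,0,15,0],[32,-1,0,26,0],[32,-1,0,31,0],[32,-1,0,31,0],[8,-1,0,31,0],[8,-1,0,31,0],[8,-1,0,31,0],[8,-1,0,31,0],[8,-1,0,31,0]]' 50; python3 -c "
from h import *
go(580,205,32,98)"; python3 -m handwheel '[[8,0,0,-15,0],[8,0,0,-40,0],[8,0,0,-80,0],[8,0,0,-120,0],[8,0,0,-140,0],[8,0,0,-140,0],[8,0,0,-140,0]]'; python3 -c "
from h import *
go(604.3,-206.3,190,96)"
```

```text
t: 9.9
ee_pos: [0.5811, 0.2057, 0.2007]
tcp_rot: [-0.213, 3.133, 0.0]
force: [-1.0, -0.6, 4.6]
gripper_width: 0.151
grip_force: 50.0
t 9.9 grasp [581.3 205.7  33.7] yang 97.8 tilt [ 0.001  0.    -1.   ] -> shift [ 1.4 -0.6  1.7] turn -0.2 F [-1.  -0.6  4.6] w 14.1 gf 50.0
t: 10.48
ee_pos: [0.5811, 0.2058, 0.3413]
tcp_rot: [-0.213, 3.131, 0.001]
force: [-0.3, 0.5, -2.2]
gripper_width: 0.151
grip_force: 50.0
t 10.48 grasp [581.6 205.9 174.3] yang 97.8 tilt [ 0.003  0.001 -1.   ] -> shift [  33.2 -411.5  -16. ] turn 1.8 F [-0.3  0.5 -2.2] w 14.0 gf 50.0
```

```bash
python3 -m handwheel '[[8,3,-40,0,2],[8,6,-80,0,2],[8,10,-120,0,2],[8,13,-160,0,2],[8,16,-200,0,2],[8,20,-240,0,2],[8,23,-280,0,2],[8,26,-320,0,2],[8,29,-360,0,2],[8,32,-390,0,2]]';  python3 -m handwheel '[[8,0,-22,0,0],[8,0,-22,0,0],[8,0,-22,0,0],[8,0,-22,0,0],[8,0,-22,0,0]]'
python3 - <<'E'
from h import *
go(604.3,-206.3,110,96)
s=r.grab_frame("side")
b=cv2.resize(s["color"][130:330,310:490],None,fx=3,fy=3)
cv2.imwrite("pics/k3.png",b)
E
```

```text
t: 11.32
ee_pos: [0.6005, -0.188, 0.3363]
tcp_rot: [0.156, -3.133, -0.002]
force: [0.7, 0.6, -2.0]
gripper_width: 0.148
grip_force: 50.0
t: 11.73
ee_pos: [0.6037, -0.2058, 0.3382]
tcp_rot: [0.16, -3.135, -0.002]
force: [-0.7, -0.4, -2.0]
gripper_width: 0.145
grip_force: 50.0
t 11.73 grasp [ 603.3 -205.6  171.2] yang 95.8 tilt [-0.002  0.001 -1.   ] -> shift [-1.  -0.9 61.2] turn -0.2 F [-0.7 -0.4 -2. ] w 13.5 gf 50.0
```

View pics/k3.png

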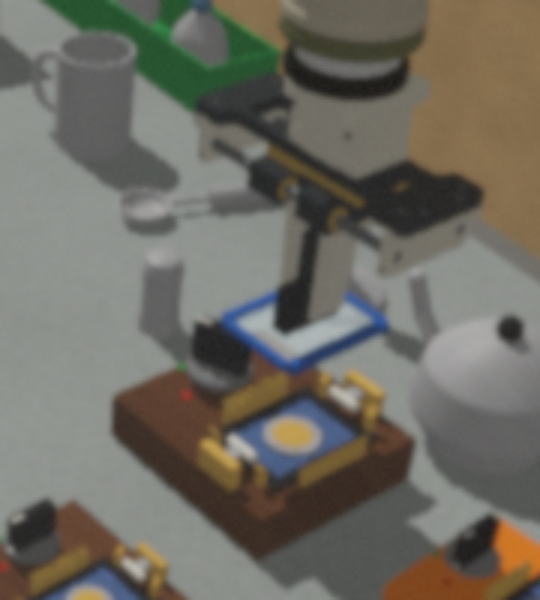

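Run:
```python
from h import *
from scipy.optimize import least_squares
s=r.grab_frame("side"); k=6
def crop(X,Y,w,h): return cv2.cvtColor(cv2.resize(s["color"][Y:Y+h,X:X+w],None,fx=k,fy=k,interpolation=cv2.INTER_CUBIC),cv2.COLOR_BGR2HSV)
X,Y,w,h=378,222,65,35
m=cv2.inRange(crop(X,Y,w,h),(100,130,60),(125,255,255))
n,l,st,ce=cv2.connectedComponentsWithStats(m); c=np.argwhere(l==1+np.argmax(st[1:,4]))[:,::-1]
c=(c+.5)/k-.5+[X,Y]
u=np.array([[np.cos(a),np.sin(a)] for a in np.radians([180,0,90,135,45,150,30])])
obs=(c@u.T).max(0)   # support values: left,right,bottom and lower diagonals
a0=np.radians(5.8)
def sup(p):
    x=np.array([np.cos(a0+p[2]),np.sin(a0+p[2])]);y=np.array([-x[1],x[0]])
    P=np.array([[*(p[:2]+i*48*x+j*36*y),p[3]+zz] for i in(-1,1) for j in(-1,1) for zz in(0,8)])/1000
    return (proj(s,P)@u.T).max(0)
f=least_squares(lambda p:sup(p)-obs,[604,-206,0,138]); print("cover centre, yaw off, z",f.x[:2].round(1),np.degrees(f.x[2]).round(1),f.x[3].round(1),"res",f.fun.round(2))
# rollers and medal
X,Y,w,h=370,250,80,50; g=crop(X,Y,w,h)
for nm,lo,hi in(("white",(0,0,150),(180,60,255)),("medal",(10,90,80),(30,255,255))):
    n,l,st,ce=cv2.connectedComponentsWithStats(cv2.inRange(g,lo,hi))
    for j in np.argsort(-st[1:,4])[:6]+1: print(nm,((ce[j]+.5)/k-.5+[X,Y]).round(1),st[j,4]/k/k)
a=np.radians(6.05); x=np.array([np.cos(a),np.sin(a)])
for d in(-49,0,49): print("pred",d,proj(s,np.array([604.3+d*x[0],-206.3+d*x[1],56 if d else 43])/1000).round(1))
```

```text
cover centre, yaw off, z [ 658.9 -140.6] -1.0 78.0 res [ 0.35  0.06  0.63 -0.55 -0.12 -0.18 -0.2 ]
white [406.4 274.5] 55.083333333333336
white [389.7 278.7] 44.166666666666664
white [424.6 261.4] 38.86111111111111
white [430.9 255. ] 15.972222222222221
white [419.  253.4] 1.7222222222222223
white [422.4 252.5] 0.4444444444444444
medal [388.1 269.6] 697.0833333333334
medal [428.5 275. ] 350.6944444444444
medal [397.1 293.8] 102.44444444444444
medal [407.1 274.2] 79.58333333333333
medal [371.  256.6] 12.083333333333334
medal [406.1 293.4] 0.8055555555555555
pred -49 [[390.6 278.1]]
pred 0 [[407.2 274.3]]
pred 49 [[424.4 261.4]]
```

Run:
```python
from h import *
from scipy.optimize import least_squares
s=r.grab_frame("side"); k=6
X,Y,w,h=378,222,65,35
g=cv2.cvtColor(cv2.resize(s["color"][Y:Y+h,X:X+w],None,fx=k,fy=k,interpolation=cv2.INTER_CUBIC),cv2.COLOR_BGR2HSV)
u=np.array([[np.cos(a),np.sin(a)] for a in np.radians([180,0,90,135,45,150,30])])
for sat in(100,150):
  m=cv2.inRange(g,(100,sat,50),(125,255,255))
  n,l,st,ce=cv2.connectedComponentsWithStats(m); c=np.argwhere(l==1+np.argmax(st[1:,4]))[:,::-1]
  c=(c+.5)/k-.5+[X,Y]; obs=(c@u.T).max(0)
  for z in(137,139):
    def sup(p):
        a=np.radians(5.8+p[2]);x=np.array([np.cos(a),np.sin(a)]);y=np.array([-x[1],x[0]])
        P=np.array([[*(p[:2]+i*48*x+j*36*y),z+zz] for i in(-1,1) for j in(-1,1) for zz in(0,8)])/1000
        return (proj(s,P)@u.T).max(0)-p[3]
    f=least_squares(lambda p:sup(p)-obs,[604,-206,0,0]); print(sat,z,f.x.round(1),"res",f.fun.round(2))
```

```text
100 137 [ 600.9 -204.9   -1.3    2.2] res [ 0.34  0.03  0.72 -0.76 -0.24 -0.01 -0.08]
100 139 [ 598.9 -207.1   -1.3    2.3] res [ 0.34  0.03  0.72 -0.77 -0.24 -0.01 -0.07]
150 137 [ 558.6 -226.    -7.8   16.3] res [-1.4   0.55 -0.74  0.8  -0.98  1.27  0.49]
150 139 [ 556.8 -228.1   -7.8   16.4] res [-1.4   0.55 -0.74  0.8  -0.97  1.27  0.5 ]
```

```bash
python3 -m handwheel '[[8,-3,-1,20,0],[8,-3,-1,40,0],[8,-3,-1,55,0],[8,-3,-1,66,0],[8,-3,-1,70,0],[8,-3,-1,70,0],[8,-3,-1,70,0]]'
python3 - <<'E'
from h import *
go(606,-206.3,75,96)
s=r.grab_frame("side")
b=cv2.resize(s["color"][190:330,330:480],None,fx=4,fy=4,interpolation=cv2.INTER_CUBIC)
cv2.imwrite("pics/k4.png",b)
E
```

```text
t: 12.47
ee_pos: [0.6073, -0.2076, 0.2705]
tcp_rot: [-0.159, 3.137, -0.0]
force: [1.0, -0.1, -1.4]
gripper_width: 0.144
grip_force: 50.0
t 12.47 grasp [ 607.5 -207.6  103.5] yang 95.8 tilt [ 0.001 -0.    -1.   ] -> shift [ 1.3  1.5 28.5] turn -0.2 F [ 1.  -0.1 -1.4] w 13.4 gf 50.0
```

View pics/k4.png

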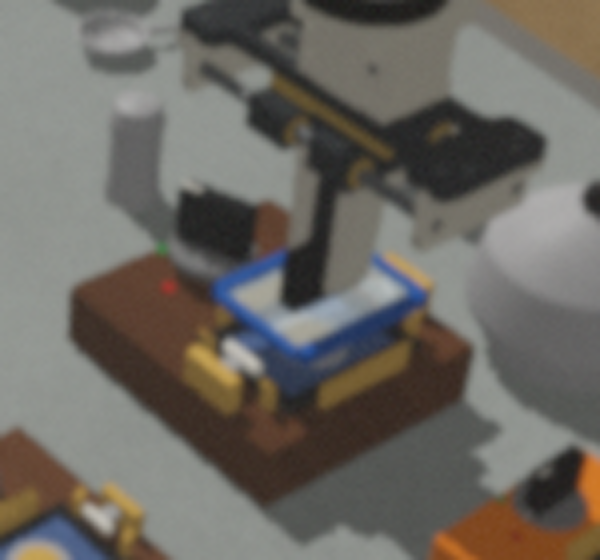

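```bash
python3 -m handwheel '[[8,1,1,4,0],[8,1,1,8,0],[8,1,1,12,0],[8,1,1,12,0],[8,1,1,12,0],[8,1,1,12,0]]'; python3 -c "
from h import *
go(606,-206.3,75,96);print(r.get_state()['ft_torque'])"; python3 -m handwheel '[[8,0,0,1,0],[8,0,0,2,0],[8,0,0,3,0],[8,0,0,3,0],[8,0,0,3,0]]'; python3 -c "
from h import *
go(606,-206.3,75,96);print(r.get_state()['ft_torque'])"
```

```text
t: 13.02
ee_pos: [0.6059, -0.2069, 0.2578]
tcp_rot: [0.158, -3.138, -0.0]
force: [0.1, 0.1, -2.7]
gripper_width: 0.147
grip_force: 50.0
t 13.02 grasp [ 605.9 -206.8   90.8] yang 95.8 tilt [-0.  0. -1.] -> shift [-0.1  0.5 15.8] turn -0.2 F [ 0.1  0.1 -2.7] w 13.7 gf 50.0
[ 0.05449104 -0.00427398  0.03185489]
t: 13.43
ee_pos: [0.6061, -0.207, 0.256]
tcp_rot: [-0.158, 3.137, -0.001]
force: [-5.4, 1.1, 7.0]
gripper_width: 0.148
grip_force: 50.0
t 13.43 grasp [ 606.2 -207.    89. ] yang 95.8 tilt [ 0.001 -0.    -1.   ] -> shift [ 0.1  0.8 14. ] turn -0.2 F [-5.4  1.1  7. ] w 13.8 gf 50.0
[0.20547415 0.63554259 0.06308722]
```

```bash
python3 -m handwheel '[[8,1,0,0,0],[8,1,0,0,0],[8,1,0,0,0]]'; python3 -m handwheel '[[8,0,0,1,0],[8,0,0,2,0],[8,0,0,2,0],[8,0,0,2,0]]'; python3 -c "
from h import *
go(606,-206.3,75,96);print(r.get_state()['ft_torque'])"
```

```text
t: 13.68
ee_pos: [0.6055, -0.207, 0.2564]
tcp_rot: [-0.158, 3.136, -0.001]
force: [-2.9, 0.4, 5.5]
gripper_width: 0.147
grip_force: 50.0
t: 14.02
ee_pos: [0.6057, -0.207, 0.2551]
tcp_rot: [-0.158, 3.135, -0.001]
force: [-2.7, 1.9, 10.1]
gripper_width: 0.143
grip_force: 50.0
t 14.02 grasp [ 606.2 -207.1   88.1] yang 95.8 tilt [ 0.003 -0.001 -1.   ] -> shift [ 0.1  0.8 13.1] turn -0.2 F [-2.7  1.9 10.1] w 13.3 gf 50.0
[0.44805618 0.43907982 0.06272431]
```

```bash
python3 -m handwheel '[[8,0.5,0,1,0],[8,0.5,0,2,0],[8,0.5,0,3,0],[8,0.5,0,3,0],[8,0.5,0,3,0]]' 60; python3 -c "
from h import *
go(606,-206.3,75,96);print(r.get_state()['ft_torque'])"; python3 -m handwheel '[[8,0,0,1,0],[8,0,0,2,0],[8,0,0,2,0],[8,0,0,2,0]]';python3 -c "
from h import *
go(606,-206.3,75,96);print(r.get_state()['ft_torque'])"
```

```text
t: 14.43
ee_pos: [0.6049, -0.2071, 0.2504]
tcp_rot: [-0.158, 3.136, -0.001]
force: [1.1, 0.1, 0.0]
gripper_width: 0.145
grip_force: 60.0
t 14.43 grasp [ 605.2 -207.2   83.4] yang 95.8 tilt [ 0.002 -0.001 -1.   ] -> shift [-0.9  0.8  8.4] turn -0.2 F [1.1 0.1 0. ] w 13.5 gf 60.0
[ 0.06309869 -0.27489407  0.0959586 ]
t: 14.77
ee_pos: [0.6043, -0.2072, 0.2462]
tcp_rot: [0.158, -3.137, 0.0]
force: [6.0, -3.3, -9.4]
gripper_width: 0.15
grip_force: 60.0
t 14.77 grasp [ 604.2 -207.2   79.2] yang 95.8 tilt [-0.001 -0.    -1.   ] -> shift [-1.9  0.7  4.2] turn -0.2 F [ 6.  -3.3 -9.4] w 13.9 gf 60.0
[-0.49350314 -1.28319255  0.07698209]
```

```bash
python3 -m handwheel '[[8,-0.5,0,1,0],[8,-0.5,0,2,0],[8,-0.5,0,3,0],[8,-0.5,0,3,0],[8,-0.5,0,3,0],[8,-0.5,0,3,0]]'; python3 -c "
from h import *
go(606,-206.3,75,96);print(r.get_state()['ft_torque'])"; python3 -m handwheel '[[8,0,0,1,0],[8,0,0,1,0],[8,0,0,1,0]]';python3 -c "
from h import *
go(606,-206.3,75,96);print(r.get_state()['ft_torque'])"
```

```text
t: 15.27
ee_pos: [0.6047, -0.2069, 0.2442]
tcp_rot: [0.158, -3.137, -0.0]
force: [2.9, -1.7, -7.3]
gripper_width: 0.147
grip_force: 60.0
t 15.27 grasp [ 604.6 -206.9   77.2] yang 95.8 tilt [-0.001  0.    -1.   ] -> shift [-1.5  0.4  2.2] turn -0.2 F [ 2.9 -1.7 -7.3] w 13.7 gf 60.0
[-0.23889181 -0.75657269  0.04401481]
t: 15.52
ee_pos: [0.6049, -0.2069, 0.2439]
tcp_rot: [0.158, -3.137, -0.0]
force: [0.2, -0.7, -3.5]
gripper_width: 0.144
grip_force: 60.0
t 15.52 grasp [ 604.8 -206.8   76.9] yang 95.8 tilt [-0.  0. -1.] -> shift [-1.2  0.4  1.9] turn -0.2 F [ 0.2 -0.7 -3.5] w 13.4 gf 60.0
[-0.07721189 -0.20201608  0.0140252 ]
```

```bash
python3 -m handwheel '[[8,0,0,1,0],[8,0,0,2,0],[8,0,0,2,0],[8,0,0,2,0]]'; python3 -c "
from h import *
go(606,-206.3,75,96)"; python3 -m handwheel '[[8,0,0,1,0],[8,0,0,1,0],[8,0,0,1,0],[8,0,0,1,0]]';python3 -c "
from h import *
go(606,-206.3,75,96);print(r.get_state()['ft_torque'])"
```

```text
t: 15.85
ee_pos: [0.6051, -0.2069, 0.2437]
tcp_rot: [-0.158, 3.137, -0.0]
force: [-5.9, 2.1, 10.3]
gripper_width: 0.148
grip_force: 60.0
t 15.85 grasp [ 605.1 -207.    76.7] yang 95.8 tilt [ 0. -0. -1.] -> shift [-0.9  0.6  1.7] turn -0.2 F [-5.9  2.1 10.3] w 13.8 gf 60.0
t: 16.18
ee_pos: [0.6051, -0.2069, 0.2438]
tcp_rot: [-0.158, 3.137, -0.001]
force: [-9.8, 3.9, 16.1]
gripper_width: 0.149
grip_force: 60.0
t 16.18 grasp [ 605.2 -207.    76.8] yang 95.8 tilt [ 0.001 -0.    -1.   ] -> shift [-0.9  0.6  1.8] turn -0.2 F [-9.8  3.9 16.1] w 13.8 gf 60.0
[0.70654824 1.60820204 0.04091617]
```

```bash
python3 -m handwheel '[[8,1,0.5,0,0],[8,1,0.5,0,0],[8,1,0.5,0,0],[8,1,0.5,0,0]]'
python3 - <<'E'
from h import *
go(606,-206.3,75,96);print(r.get_state()['ft_torque'])
s=r.grab_frame("side");t=r.grab_frame("top")
im=np.zeros((560,800,3),np.uint8)
b=cv2.resize(s["color"][210:330,340:460],None,fx=4,fy=4,interpolation=cv2.INTER_CUBIC); im[:480,:480]=b
a=cv2.resize(t["color"][160:245,340:430],None,fx=3.5,fy=3.5,interpolation=cv2.INTER_CUBIC); im[:a.shape[0],482:482+a.shape[1]]=a
cv2.imwrite("pics/k5.png",im)
E
```

```text
t: 16.52
ee_pos: [0.6047, -0.2068, 0.2438]
tcp_rot: [-0.158, 3.135, -0.002]
force: [-3.6, 1.3, 12.8]
gripper_width: 0.147
grip_force: 60.0
t 16.52 grasp [ 605.1 -207.    76.8] yang 95.8 tilt [ 0.003 -0.001 -1.   ] -> shift [-0.9  0.6  1.8] turn -0.2 F [-3.6  1.3 12.8] w 13.7 gf 60.0
[0.37868808 0.71604078 0.09429583]
```

View pics/k5.png

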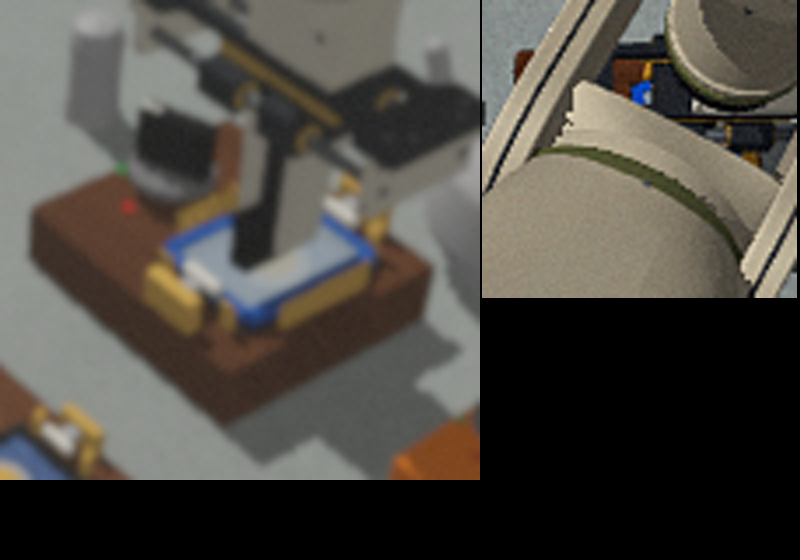

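```bash
python3 -m handwheel '[[8,0.5,0.2,0.7,0],[8,0.5,0.2,0.7,0],[8,0.5,0.2,0.7,0],[8,0.5,0.2,0.7,0],[8,0.5,0.2,0.7,0],[8,0.5,0.2,0.7,0],[8,0.5,0.2,0.7,0],[8,0.5,0.2,0.7,0]]'
python3 - <<'E'
from h import *
go(606,-206.3,75,96);s=r.grab_frame("side")
c=lambda d,z:proj(s,np.array([604.3+d*.994,-206.3+d*.105,z])/1000).round(1)
g=cv2.cvtColor(s["color"],cv2.COLOR_BGR2HSV)
for b in((382,270,20,16),(418,252,14,16)):
    x,y,w,h=b; m=cv2.inRange(g[y:y+h,x:x+w],(0,0,150),(180,60,255)); n,l,st,ce=cv2.connectedComponentsWithStats(m)
    print([(ce[j]+[x,y]).round(1).tolist()+[int(st[j,4])] for j in range(1,n)])
E
```

```text
t: 17.28
ee_pos: [0.6045, -0.2067, 0.2437]
tcp_rot: [-0.158, 3.134, -0.003]
force: [-4.1, 2.6, 14.6]
gripper_width: 0.146
grip_force: 60.0
t 17.28 grasp [ 605.1 -207.    76.7] yang 95.8 tilt [ 0.004 -0.002 -1.   ] -> shift [-1.   0.6  1.7] turn -0.2 F [-4.1  2.6 14.6] w 13.6 gf 60.0
[[393.0, 277.0, 145]]
[[424.9, 261.6, 34], [421.0, 267.0, 1]]
```

```bash
python3 -c "
from workcell import r
print(r.get_state()['force']); print(r.finish_job())"
```

```text
[-3.79065784  0.95148633 13.83829229]
the job is handed in; nothing more can be done
None
```

I turned the vent knob to the green dot and it sprang back up; the cover is seated with both catches snapped over its rim, and I handed the job in at about 17 s still gripping it and pressing down with about 14 N (last reading 13.8 N).

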